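Fit the sample turret to the autosampler drive

TASK

Fit the sixteen-place sample turret to the autosampler: first pull the dust cap off the drive shaft and leave it in the steel parts tray, then lower the turret over the shaft until it sits fully home on the drive plate with the drive dogs in its slots, and screw its clamping knob down clockwise until it stops tight. Let the turret down, do not drop it on the drive, and leave the eight-place turret, the two bottles and the vial rack where they stand.

Things in the scene. Friction and masses are not known exactly. Their poses are not given: they have to be found in the camera images.
- turret_mid (a point): The turret to fit: aluminium wheel 110 mm across, 78 mm tall, about 0.35 kg, with SIXTEEN 12 mm empty pockets in its 36 mm high rim, standing on the bench on either side of the tall bottle, any yaw. Point: on its axis 39 mm above its underside; z up. Under the knob a sleeve, 30 mm across, 46 mm high: bore 18 mm, blind at the top, flared to 23 mm for the lowest 5 mm. Lift it by its knob.
- turret_slot (a point): Point at the underside of that turret, 24.5 mm from its axis, in the middle of one of its three driving slots; x points radially outwards. The slots go through the dark sunken 10 mm web inside the rim, from 15 to 34 mm from the axis, 11 mm wide, 120 degrees apart, seen from above as gaps.
- turret_knob (a joint): That turret's captive clamping knob: black, round, ribbed, 40 mm across, 29 mm high, its middle on the axis 24 mm above turret_mid. Value: rad turned clockwise from above; 0 to 0.6 at the start, stops tight at 2.4. Stiff (0.06 N m), stays where left, sinks 2 mm in all. Lifted by the knob the turret does not turn against it; once dogs hold the turret the knob turns alone.
- drive_seat (a point): Autosampler drive, fixed, does not turn. Point: on the shaft's axis at the top of the round steel drive plate (68 mm across) where the turret's underside comes to rest (turret_mid then 39 mm higher). Steel shaft 16 mm across rises 42 mm above the point, its last 7 mm tapered to 9 mm; the dust cap hides it at the start.
- drive_dog (a point): Point at the top of one of three drive dogs, 24 mm from the shaft's axis; x points radially outwards. Each dog is 7 mm wide, from 18 to 30 mm from the axis, stands 8 mm up from the drive plate; 120 degrees apart, plate at any yaw. They must go into the turret's three slots, any slot on any dog.
- sampler: White autosampler, fixed. Origin: on the bench under the shaft's axis; z up. Low base 170 mm along x, from +85 to -295 mm along y, 80 mm high; round the shaft a square bay 132 mm wide (walls 80 mm above the bench, dark floor 40 mm, drive plate's top 55 mm).
- tower_foot (a point): The autosampler's white injector tower, fixed on the -y end of its base. Point: at the middle of its foot, 80 mm above the bench. It is 150 mm wide along the sampler's x, from 140 to 295 mm from the shaft's axis in -y, its top 450 mm above the bench.
- cap_mid (a point): Dust cap: grey ribbed plastic sleeve closed at the top, 30 mm across, 66 mm long, 30 g, standing loose over the drive shaft with its rim on the drive plate; bore 19 mm. Point: its centre, half-way up; z up along its axis to the closed end. Pull it straight up; raised 45 mm it clears the shaft.
- tray: Shallow empty steel parts tray, fixed, 120 mm (x) by 150 mm (y), walls 3 mm thick, rim 18 mm high, floor 3 mm above the bench. Origin: under its centre on the bench.
- spare_mid (a point): Bystander: the other turret, same sizes, material and knob, but with EIGHT larger pockets (17 mm); it stands on the other side of the tall bottle. Point: on its axis 39 mm above its underside.
- bottle: Bystander: tall clear solvent bottle, 86 mm across, 180 mm high, blue cap, loose, between the two turrets. Origin: under its centre on the bench.
- jar: Bystander: amber glass jar, 60 mm across, 100 mm high, loose, nearer the robot than the tall bottle. Origin: under its centre on the bench.
- rack: Bystander: black rack of red-capped vials, 100 mm (x) by 160 mm (y), 46 mm high, loose, beyond the tall bottle. Origin: under its centre on the bench.

How it is judged (in metres and radians):
On the way, in this order (a step that is already met when the one before it is completed fails the run):
1. the dust cap lies or stands in the parts tray, let go (x of cap_mid in the frame of tray between -0.06 and 0.06 m and y of cap_mid in the frame of tray between -0.075 and 0.075 m and z of cap_mid in the frame of tray between 0 and 0.045 m and linear speed of cap below 0.03 m/s and contact force between the fingers and cap below 0.05 N), for 0.2 s.
2. the sixteen-place turret is fully home on the drive plate, its slots over the dogs (horizontal distance between turret_mid and drive_seat below 0.004 m and z of turret_mid in the frame of drive_seat between 0.035 and 0.042 m and angle between turret_mid's own z axis and vertical below 0.05 rad), for 0.2 s.
3. the knob is screwed tight with the turret home (all of step 2 and value of joint turret_knob above 2.25 rad), for 0.2 s.
At the end, for the whole second after the job is handed in: Turret home on the drive plate (on axis within 4 mm, at most 3 mm above its seat, upright within 0.05 rad), knob at 2.25 of 2.4 rad or more, cap inside the parts tray; other turret, bottles and rack upright and within 20 mm of their starts; all at rest (all of step 3 and linear speed of turret below 0.02 m/s and x of cap_mid in the frame of tray between -0.06 and 0.06 m and y of cap_mid in the frame of tray between -0.075 and 0.075 m and z of cap_mid in the frame of tray between 0 and 0.045 m and linear speed of cap below 0.03 m/s and distance of each of spare_mid, bottle, jar, rack from where it was at the start of the episode below 0.02 m and angle between each of spare_mid, bottle, jar, rack's own z axis and vertical below 0.2 rad); the robot touches nothing.
It fails at once if the turret was dropped on to the drive (falling faster than 0.5 m/s on the shaft) (horizontal distance between turret_mid and drive_seat below 0.01 m and z of turret_mid in the frame of drive_seat below 0.075 m and linear speed of turret above 0.5 m/s).
It fails at once if a bystander was pushed more than 40 mm or knocked over (distance of any of spare_mid, bottle, jar, rack from where it was at the start of the episode above 0.04 m or angle between any of spare_mid, bottle, jar, rack's own z axis and vertical above 0.5 rad).
It also fails if it takes over 72 s, if anything falls off the work surface, if the arm or the gripper's body presses on something with over 40 N, if the wrist force passes 120 N, or if a joint passes its speed limit or range.

ROBOT

A 6-joint arm with a two-finger parallel gripper is mounted at the origin on the work surface. World frame = base frame: x ahead of the robot, y to its left, z up, the work surface at z = 0. Lengths are in mm, angles in rad, forces in N, time in s.
With the tool pointing down it reaches from about 350 to 775 mm from the base axis. Payload 7.3 kg.
Tool frame: the origin (TCP) lies between the finger pads; the fingertips stand 25 mm ahead of it and the grasp point (between the pads) lies 6 mm ahead of it; z points along the fingers, y is the line along which they close (so a half turn about z gives the same grasp; the last joint's range is limited). The gripper opens to 92 mm and grips with 3 to 60 N. Pads are 19 mm wide; open, the fingers measure 130 mm over their backs; the gripper's body (75 mm by 190 mm) begins 47 mm behind the grasp point.
Start: joints at [1.074, 0.342, 1.524, -0, 1.275, -0.146], TCP at [180.401, 493.05, 251.741] pointing down, gripper open.
Joint ranges: [-2.53, 2.53], [-0.77, 2.02], [0.04, 2.7], [-1, 4.14], [0.28, 2.66], [-3.11, 3.11]. Speed limits (rad/s): [2.57, 2.57, 3.14, 3.14, 3.14, 3.14].

INTERFACE

Orientations are given as [roll, pitch, yaw] about the fixed x, y, z axes, in that order (R = Rz(yaw) Ry(pitch) Rx(roll)).
In Python, from plant import bot gives the robot as it stands.
- The arm moves only by the tool play_rows, never from a script. Its argument "commands" is a list of rows, each an object of numbers: "x", "y", "z": the shift along the tool's x, y, z in m; "twist": the turn about the tool's z in degrees. In form: [{"x": .., "y": .., "z": .., "twist": ..}, ...]. A call has exactly 8 rows; each row is the pose to reach, as a shift and turn from the pose commanded when the call began, along the tool's axes at that moment; what a row does not reach only later rows make up. A row lasts 1/10 s, in which the tool goes at most 50 mm and 8.59 degrees, less where a joint would pass 70% of its speed; a pose out of reach is approached as far as the arm can. A call with a gripper value outside its range is refused whole. "jaw" is the closure, from 0 (fully open) to 1 (shut), set as the call begins (left out, the last holds). The fingers move at their own pace and stop on an object; the grip force is fixed at half the most. Time passes only in rows, so rows that repeat a pose let the fingers close, or fill a call up. It gives the time, the measured TCP pose, the force, the opening and the grip force at its end, in the units of the state.
- bot.get_obs(): the state, without advancing time (a new reading comes with each control period).
- bot.capture(name): name is "scene" or "top"; returns a dict with "pixels" (480x640x3 uint8, red, green, blue), "fx", "fy", "cx", "cy" (pixels), "eye" and "rotation" of the camera in the world. Camera axes: x right, y down, z forward; pixel columns grow to the right and rows downward; lengths in mm; the calibration is good to about 2 mm. A picture is of the moment at which its call begins. There is no depth.
- bot.close_job(): hands the job in; it is judged then, once.
The state is a dict: "time": time; "joint_positions": joint angles; "dq": joint speeds; "tau": joint torques, N m; "tool_pos": TCP position; "tcp_rot": TCP orientation; "contact_force": force on the tool from outside, world axes, zero at the start; "moment": the same for the moment, N m; "grip_width": finger opening in mm; "finger_force": force on a finger pad.
Only numpy, scipy, OpenCV 4.12 (cv2) and the standard library are available. Lean on these libraries where they do the work, as an engineer would, in place of code of your own. Each camera call takes 0.05 s, during which the arm holds its last target. There are 200 camera calls.

## Working session

There is one attempt and no reset: what is moved stays moved. The work goes in short steps, Python scripts to look and compute and a tool call to move; the robot and the scene stay as the last step left them, time stands still between calls to the robot, and variables do not carry over. Pictures are saved under pics/ and viewed, at most 10 in all, crops included, and the job is handed in when it is done.

Besides the shell and the picture viewer there is one more tool, called after "Emit:" by a JSON object that holds its "fn" and its "kwargs". play_rows: Moves the arm, as the interface text tells. Its arguments: {"type":"object","properties":{"commands":{"type":"array"},"jaw":{"type":"number"}},"required":["commands"]}

```bash
mkdir -p pics
cat > h.py <<'E'
import numpy as np, cv2
from plant import bot
def snap(n,f):
    c=bot.capture(n); np.savez(f'pics/{f}.npz',**c); cv2.imwrite(f'pics/{f}.png',c['pixels'][:,:,::-1]); return c
def load(f): return dict(np.load(f'pics/{f}.npz'))
def ray(c,u,v):
    d=np.array(c['rotation'])@np.array([(u-c['cx'])/c['fx'],(v-c['cy'])/c['fy'],1.]); return np.array(c['eye']),d
def onz(c,u,v,z):
    e,d=ray(c,u,v); return e+d*(z-e[2])/d[2]
def proj(c,p):
    q=np.array(c['rotation']).T@(np.array(p)-np.array(c['eye'])); return np.array([c['fx']*q[0]/q[2]+c['cx'],c['fy']*q[1]/q[2]+c['cy']])
E
python3 - <<'E'
from h import *
for n in('scene','top'):
    c=snap(n,n+'0'); print(n,c['eye'],c['rotation'],c['fx'],c['cx'],c['cy'])
print(bot.get_obs())
E
```

```text
scene [995.26725744 -57.8964411  868.30247062] [-2.59882214  0.00353233  1.53981783] 451.3720922916177 315.9615684758837 240.49818493212453
top [ 368.94994799  -49.80843261 1393.34801599] [-3.0348771  -0.01231966 -1.55448906] 517.7890379644107 317.6146827322683 242.6618328944046
{'time': 0.1, 'joint_positions': array([ 1.07399865e+00,  3.42665831e-01,  1.52489167e+00, -4.95739416e-05,
        1.27540242e+00, -1.46014378e-01]), 'dq': array([-0.00050497, -0.00047659, -0.0032921 , -0.0003796 , -0.00151623,
       -0.00129003]), 'tau': array([ 2.92061806e-03, -4.32004631e+01, -2.44694370e+01,  7.21009914e-02,
        5.26101503e-02, -8.95003222e-05]), 'tool_pos': array([180.25358814, 492.74681539, 251.1182109 ]), 'tcp_rot': array([-3.14023304e+00, -1.52029022e-04,  2.79082371e+00]), 'contact_force': array([-0.83316875,  0.62742104,  1.01599484]), 'moment': array([ 0.02175075, -0.05283932, -0.05909181]), 'finger_force': 0.0, 'grip_width': 91.8091166621178}
```

Run:
```python
s=open('h.py').read()
s=s.replace("from plant","from scipy.spatial.transform import Rotation as Ro\nfrom plant").replace("np.array(c['rotation'])","Ro.from_euler('xyz',c['rotation']).as_matrix()")
open('h.py','w').write(s)
```

```text
(no output)
```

View pics/top0.png

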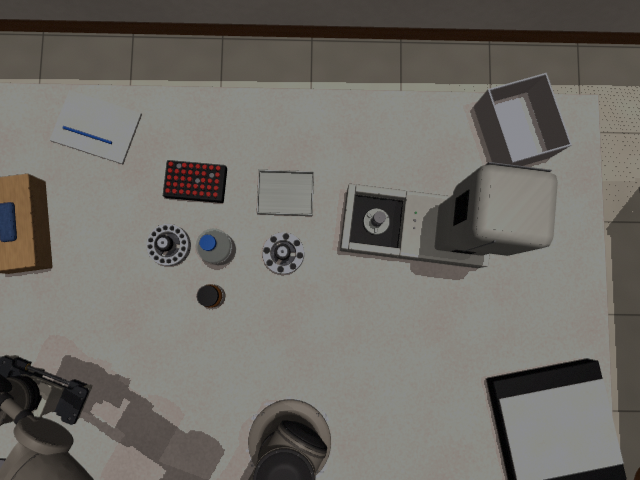

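View pics/scene0.png

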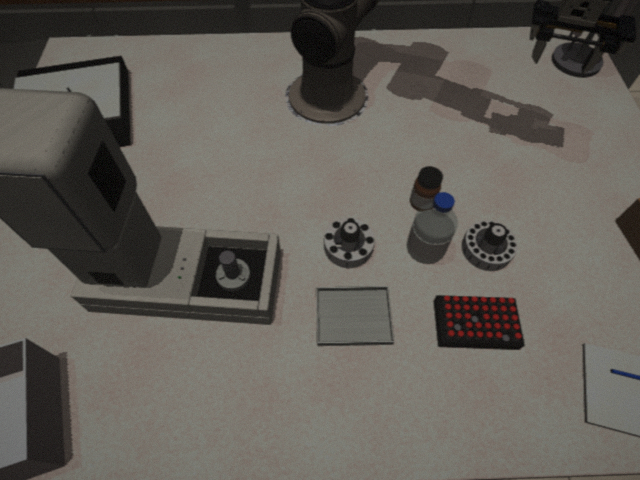

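Run:
```python
from h import *
T=load('top0');S=load('scene0')
def crop(c,u,v): 
    a=c['pixels'][v-24:v+24,u-32:u+32,::-1]; a=cv2.resize(a,(384,288),interpolation=cv2.INTER_CUBIC)
    a=np.clip(a*1.5,0,255).astype(np.uint8); a[0]=255;a[:,0]=255
    for i in range(0,384,60): a[:6,i]=(0,0,255)
    return a
m=np.vstack([np.hstack([crop(T,168,245),crop(T,376,221)]),np.hstack([crop(S,491,244),crop(S,232,270)])])
cv2.imwrite('pics/m1.png',m)
for n,u,v,z in[('16knob',164,242,78),('16rim',168,245,36),('8',283,253,40),('cap',376,217,121),('trayc',286,193,10)]: print(n,onz(T,u,v,z))
for n,u,v,z in[('16',496,231,78),('cap',228,257,121),('tray',355,316,10)]: print(n,onz(S,u,v,z))
```

```text
16knob [504.90978351 327.39110281  78.        ]
16rim [501.51715086 328.5921547   36.        ]
8 [485.33971169  26.16074297  40.        ]
cap [ 572.26434382 -207.4753123   121.        ]
trayc [651.37831459  23.53921147  10.        ]
16 [508.09359792 326.83854724  78.        ]
cap [ 575.58073855 -214.14955463  121.        ]
tray [658.01496782  28.2815257   10.        ]
```

View pics/m1.png

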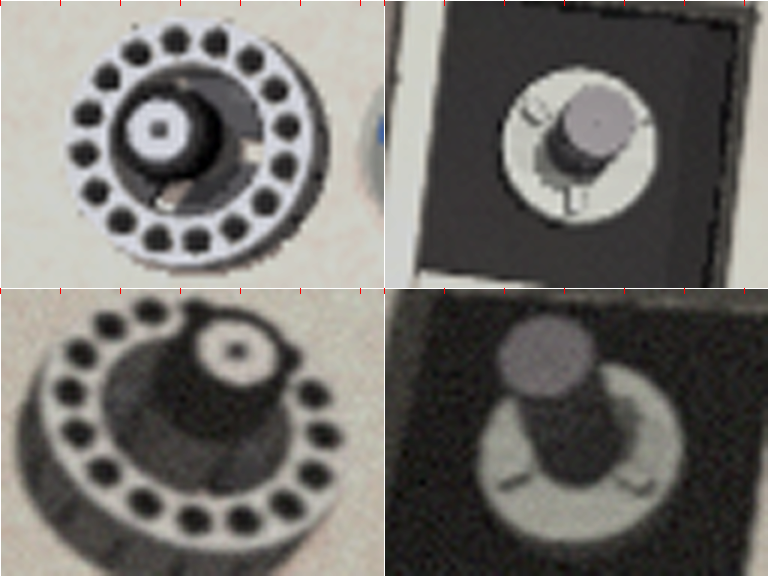

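Sixteen-place turret: pocket-ring centre near crop (186,140), slots seen at (253,150), (172,193), (182,83). Drive: cap top at (600,117), dogs at (533,110), (572,200), (645,122) in the top crop, (515,483), (637,483) in the scene crop.

Run:
```python
from h import *
T=load('top0');S=load('scene0')
def fit(P):
    A=np.c_[2*P,np.ones(len(P))]; s=np.linalg.lstsq(A,(P**2).sum(1),rcond=None)[0]; return s[:2],np.sqrt(s[2]+s[:2]@s[:2])
def px(x,y,u0,v0): return (x+.5)/6-.5+u0,(y+.5)/6-.5+v0
tp=[(176,40),(215,42),(251,59),(276,91),(287,127),(284,166),(265,203),(234,228),(197,240),(158,239),(121,221),(96,192),(84,153),(88,114),(107,78),(137,53)]
P=np.array([onz(T,*px(*p,136,221),36)[:2] for p in tp]); c,r=fit(P); print('turret top',c,r)
sp=[(313,395),(322,436),(315,476),(288,508),(243,520),(195,520),(146,504),(105,472),(77,433),(69,392),(81,354),(110,326),(151,311)]
P2=np.array([onz(S,*px(x,y-288,459,220),36)[:2] for x,y in sp]); c2,r2=fit(P2); print('turret scene',c2,r2)
print('knob top', onz(T,*px(157,129,136,221),78),onz(S,*px(238,351-288,459,220),78))
for q in[(253,150),(172,193),(182,83)]:
    w=onz(T,*px(*q,136,221),8)[:2]-c; print('slot',np.hypot(*w),np.degrees(np.arctan2(w[1],w[0]))%120)
# plate circle (top at 55)
def plate(c,u0,v0,name):
    a=c['pixels'][v0:v0+48,u0:u0+64].astype(int).min(2)
    return a
pt=[(502-384,145),(656-384,140),(580-384,68),(578-384,222)]
Q,rr=fit(np.array([onz(T,*px(*p,344,197),55)[:2] for p in pt])); print('plate top',Q,rr)
ps=[(478-384,450),(684-384,450),(575-384,543)]
Q2,rr=fit(np.array([onz(S,*px(x,y-288,200,246),55)[:2] for x,y in ps])); print('plate scene',Q2,rr)
print('cap',onz(T,*px(600-384,117,344,197),121),onz(S,*px(548-384,356-288,200,246),121))
for q in[(530,112),(572,200),(645,122)]:
    w=onz(T,*px(q[0]-384,q[1],344,197),62)[:2]-Q; print('dog',np.hypot(*w),np.degrees(np.arctan2(w[1],w[0]))%120)
for q in[(515,483),(637,483)]:
    w=onz(S,*px(q[0]-384,q[1]-288,200,246),62)[:2]-Q2; print('dogS',np.hypot(*w),np.degrees(np.arctan2(w[1],w[0]))%120)
# tray, base corners
for q in[(258,170),(313,172),(313,215),(258,215)]: print('tray',onz(T,*q,18))
for q in[(349,184),(342,250)]: print('base',onz(T,*q,80))
```

```text
turret top [504.33431679 332.50725383] 44.61311672131217
turret scene [505.99496723 331.37649469] 44.565607718848575
knob top [504.59583926 333.08764185  78.        ] [506.01979964 332.01702028  78.        ]
slot 22.25419574738056 26.92018881853994
slot 24.725848599516684 28.52878974985967
slot 30.363106692690508 20.852221682636102
plate top [ 572.98443314 -215.97490065] 33.79222379516405
plate scene [ 574.56829196 -216.51802697] 34.6906114409716
cap [ 574.73430528 -216.39572655  121.        ] [ 575.33232115 -216.21394622  121.        ]
dog 25.765080243654577 59.87517314240407
dog 25.55021996180518 51.31102375489644
dog 29.281685063686393 48.83769111594614
dogS 25.067776696579323 68.1230119156223
dogS 26.664942301835644 50.94905107115174
tray [711.60256239 100.32964255  18.        ]
tray [708.95728349 -48.69760858  18.        ]
tray [591.06354914 -50.73224552  18.        ]
tray [588.36374979  96.80978554  18.        ]
base [ 663.78136231 -142.31430534   80.        ]
base [ 492.18263362 -126.14735494   80.        ]
```

```bash
cat >> h.py <<'E'
def go(x,y,z,th=None,o=None):
    o=o or bot.get_obs(); p=np.array(o['tool_pos']); R=Ro.from_euler('xyz',o['tcp_rot']).as_matrix()
    yaw=np.degrees(o['tcp_rot'][2]); t=(yaw-90)%180
    d=R.T@(np.array([x,y,z])-p); tw=None if th is None else ((t-th+90)%180-90)
    print('shift m',np.round(d/1000,4),'twist',tw,'theta',t,'t',o['time'],'q6',o['joint_positions'][5],'F',np.round(o['contact_force'],1),'p',p.round(1),'w',o['grip_width'],o['finger_force'])
E
python3 -c "
from h import *
go(574.5,-216.4,252)"
```

```text
shift m [-6.139e-01 -5.305e-01 -3.000e-04] twist None theta 69.90241998296122 t 0.1 q6 -0.14601437783830165 F [-0.8  0.6  1. ] p [180.3 492.7 251.1] w 91.8091166621178 0.0
```

Emit:
{"fn": "play_rows", "kwargs": {"commands": [{"x": -0.02, "y": -0.017, "z": 0, "twist": 0}, {"x": -0.055, "y": -0.048, "z": 0, "twist": 0}, {"x": -0.092, "y": -0.08, "z": 0, "twist": 0}, {"x": -0.13, "y": -0.112, "z": 0, "twist": 0}, {"x": -0.168, "y": -0.145, "z": 0, "twist": 0}, {"x": -0.206, "y": -0.178, "z": 0, "twist": 0}, {"x": -0.243, "y": -0.21, "z": 0, "twist": 0}, {"x": -0.28, "y": -0.242, "z": 0, "twist": 0}], "jaw": 0}}

```text
time: 0.9
tool_pos: [360.6, 167.7, 251.7]
tcp_rot: [3.141, 0.0, 2.791]
contact_force: [1.3, 0.7, 0.2]
grip_width: 91.9
finger_force: 0.0
```

Emit:
{"fn": "play_rows", "kwargs": {"commands": [{"x": -0.038, "y": -0.033, "z": 0, "twist": 0}, {"x": -0.076, "y": -0.066, "z": 0, "twist": 0}, {"x": -0.113, "y": -0.098, "z": 0, "twist": 0}, {"x": -0.151, "y": -0.13, "z": 0, "twist": 0}, {"x": -0.189, "y": -0.163, "z": 0, "twist": 0}, {"x": -0.226, "y": -0.196, "z": 0, "twist": 0}, {"x": -0.264, "y": -0.229, "z": 0, "twist": 0}, {"x": -0.3, "y": -0.26, "z": 0, "twist": 0}]}}

```text
time: 1.7
tool_pos: [553.0, -179.8, 251.2]
tcp_rot: [3.141, -0.001, 2.79]
contact_force: [0.9, 1.3, -0.0]
grip_width: 91.7
finger_force: 0.0
```

```bash
python3 -c "
from h import *
go(574.7,-216.4,111)"
```

```text
shift m [-0.033  -0.0269  0.1402] twist None theta 69.8664325363797 t 1.7 q6 -1.665658051540408 F [ 0.9  1.3 -0. ] p [ 553.  -179.8  251.2] w 91.68710810059093 0.0
```

Emit:
{"fn": "play_rows", "kwargs": {"commands": [{"x": -0.02, "y": -0.016, "z": 0.01, "twist": 0}, {"x": -0.0335, "y": -0.028, "z": 0.03, "twist": 0}, {"x": -0.0335, "y": -0.028, "z": 0.06, "twist": 0}, {"x": -0.0335, "y": -0.028, "z": 0.09, "twist": 0}, {"x": -0.0335, "y": -0.028, "z": 0.115, "twist": 0}, {"x": -0.0335, "y": -0.028, "z": 0.132, "twist": 0}, {"x": -0.0335, "y": -0.028, "z": 0.14, "twist": 0}, {"x": -0.0335, "y": -0.028, "z": 0.14, "twist": 0}]}}

```text
time: 2.5
tool_pos: [573.8, -215.2, 110.4]
tcp_rot: [3.141, -0.003, 2.791]
contact_force: [-0.1, -0.4, 1.1]
grip_width: 91.9
finger_force: 0.0
```

Emit:
{"fn": "play_rows", "kwargs": {"commands": [{"x": 0, "y": 0, "z": 0, "twist": 0}, {"x": 0, "y": 0, "z": 0, "twist": 0}, {"x": 0, "y": 0, "z": 0, "twist": 0}, {"x": 0, "y": 0, "z": 0, "twist": 0}, {"x": 0, "y": 0, "z": 0, "twist": 0}, {"x": 0, "y": 0, "z": 0, "twist": 0}, {"x": 0, "y": 0, "z": 0, "twist": 0}, {"x": 0, "y": 0, "z": 0, "twist": 0}], "jaw": 1}}

```text
time: 3.3
tool_pos: [574.4, -215.5, 111.7]
tcp_rot: [3.142, -0.0, 2.791]
contact_force: [-0.5, -0.5, 0.6]
grip_width: 31.9
finger_force: 0.2
```

Emit:
{"fn": "play_rows", "kwargs": {"commands": [{"x": 0, "y": 0, "z": 0, "twist": 0}, {"x": 0, "y": 0, "z": 0, "twist": 0}, {"x": 0, "y": 0, "z": 0, "twist": 0}, {"x": 0, "y": 0, "z": -0.01, "twist": 0}, {"x": 0, "y": 0, "z": -0.03, "twist": 0}, {"x": 0, "y": 0, "z": -0.05, "twist": 0}, {"x": 0, "y": 0, "z": -0.07, "twist": 0}, {"x": 0, "y": 0, "z": -0.09, "twist": 0}]}}

```text
time: 4.1
tool_pos: [574.4, -215.5, 203.4]
tcp_rot: [3.142, 0.001, 2.791]
contact_force: [-0.3, 0.5, -0.4]
grip_width: 30.2
finger_force: 29.9
```

```bash
python3 -c "
from h import *
go(650,24,200)
go(650,24,61)"
```

```text
shift m [0.0114 0.2509 0.0034] twist None theta 69.89744290704533 t 4.1 q6 -1.7037981223598724 F [-0.3  0.5 -0.4] p [ 574.4 -215.5  203.4] w 30.19294751474299 29.927351726219058
shift m [0.0115 0.2509 0.1424] twist None theta 69.89744290704533 t 4.1 q6 -1.7037981223598724 F [-0.3  0.5 -0.4] p [ 574.4 -215.5  203.4] w 30.19294751474299 29.927351726219058
```

Emit:
{"fn": "play_rows", "kwargs": {"commands": [{"x": 0.001, "y": 0.02, "z": 0, "twist": 0}, {"x": 0.003, "y": 0.06, "z": 0, "twist": 0}, {"x": 0.005, "y": 0.105, "z": 0, "twist": 0}, {"x": 0.007, "y": 0.15, "z": 0, "twist": 0}, {"x": 0.009, "y": 0.195, "z": 0.01, "twist": 0}, {"x": 0.011, "y": 0.23, "z": 0.03, "twist": 0}, {"x": 0.0115, "y": 0.25, "z": 0.06, "twist": 0}, {"x": 0.0115, "y": 0.251, "z": 0.09, "twist": 0}]}}

```text
time: 4.9
tool_pos: [650.8, 27.5, 112.0]
tcp_rot: [3.14, 0.002, 2.794]
contact_force: [0.5, 0.5, -0.4]
grip_width: 30.2
finger_force: 29.9
```

Emit:
{"fn": "play_rows", "kwargs": {"commands": [{"x": 0, "y": 0, "z": 0.02, "twist": 0}, {"x": 0, "y": 0, "z": 0.032, "twist": 0}, {"x": 0, "y": 0, "z": 0.04, "twist": 0}, {"x": 0, "y": 0, "z": 0.044, "twist": 0}, {"x": 0, "y": 0, "z": 0.047, "twist": 0}, {"x": 0, "y": 0, "z": 0.048, "twist": 0}, {"x": 0, "y": 0, "z": 0.048, "twist": 0}, {"x": 0, "y": 0, "z": 0.048, "twist": 0}]}}

```text
time: 5.7
tool_pos: [650.2, 24.1, 64.3]
tcp_rot: [3.141, 0.001, 2.791]
contact_force: [0.3, 0.2, -0.8]
grip_width: 30.1
finger_force: 29.9
```

Emit:
{"fn": "play_rows", "kwargs": {"commands": [{"x": 0, "y": 0, "z": 0.001, "twist": 0}, {"x": 0, "y": 0, "z": 0.002, "twist": 0}, {"x": 0, "y": 0, "z": 0.003, "twist": 0}, {"x": 0, "y": 0, "z": 0.004, "twist": 0}, {"x": 0, "y": 0, "z": 0.0045, "twist": 0}, {"x": 0, "y": 0, "z": 0.0045, "twist": 0}, {"x": 0, "y": 0, "z": 0.0045, "twist": 0}, {"x": 0, "y": 0, "z": 0.0045, "twist": 0}]}}

```text
time: 6.5
tool_pos: [650.0, 24.1, 59.6]
tcp_rot: [3.141, 0.0, 2.791]
contact_force: [-1.0, -0.2, 3.3]
grip_width: 30.0
finger_force: 29.9
```

Emit:
{"fn": "play_rows", "kwargs": {"commands": [{"x": 0, "y": 0, "z": 0, "twist": 0}, {"x": 0, "y": 0, "z": 0, "twist": 0}, {"x": 0, "y": 0, "z": 0, "twist": 0}, {"x": 0, "y": 0, "z": 0, "twist": 0}, {"x": 0, "y": 0, "z": 0, "twist": 0}, {"x": 0, "y": 0, "z": 0, "twist": 0}, {"x": 0, "y": 0, "z": 0, "twist": 0}, {"x": 0, "y": 0, "z": 0, "twist": 0}], "jaw": 0}}

```text
time: 7.3
tool_pos: [649.9, 24.2, 59.2]
tcp_rot: [3.141, 0.0, 2.791]
contact_force: [0.4, -0.6, 0.0]
grip_width: 88.7
finger_force: 0.0
```

Emit:
{"fn": "play_rows", "kwargs": {"commands": [{"x": 0, "y": 0, "z": -0.01, "twist": 0}, {"x": 0, "y": 0, "z": -0.03, "twist": 0}, {"x": 0, "y": 0, "z": -0.06, "twist": 0}, {"x": 0, "y": 0, "z": -0.1, "twist": 0}, {"x": 0, "y": 0, "z": -0.14, "twist": 0}, {"x": 0, "y": 0, "z": -0.17, "twist": 0}, {"x": 0, "y": 0, "z": -0.185, "twist": 0}, {"x": 0, "y": 0, "z": -0.19, "twist": 0}]}}

```text
time: 8.1
tool_pos: [650.6, 24.1, 252.6]
tcp_rot: [3.14, 0.005, 2.791]
contact_force: [0.6, 0.2, 0.1]
grip_width: 91.8
finger_force: 0.0
```

Run:
```python
from h import *
go(505.2,332,252,20); go(505.2,332,70,20)
T=snap('top','top1');S=snap('scene','scene1')
def crop(c,u,v,k=8): 
    a=c['pixels'][v-18:v+18,u-24:u+24,::-1]; a=cv2.resize(a,(384,288),interpolation=cv2.INTER_CUBIC)
    return np.clip(a*1.6,0,255).astype(np.uint8)
tray=cv2.resize(T['pixels'][160:232,238:334,::-1],(384,288)); tr2=cv2.resize(S['pixels'][270:360,296:416,::-1],(384,288))
cv2.imwrite('pics/m2.png',np.vstack([np.hstack([crop(T,376,221),crop(S,232,272)]),np.hstack([tray,tr2])]))
```

```text
shift m [ 0.2423  0.2392 -0.0003] twist 49.90424638179306 theta 69.90424638179306 t 8.1 q6 -1.300650553185611 F [0.6 0.2 0.1] p [650.6  24.1 252.6] w 91.78135894743762 0.0
shift m [0.2432 0.2389 0.1817] twist 49.90424638179306 theta 69.90424638179306 t 8.1 q6 -1.300650553185611 F [0.6 0.2 0.1] p [650.6  24.1 252.6] w 91.78135894743762 0.0
```

View pics/m2.png

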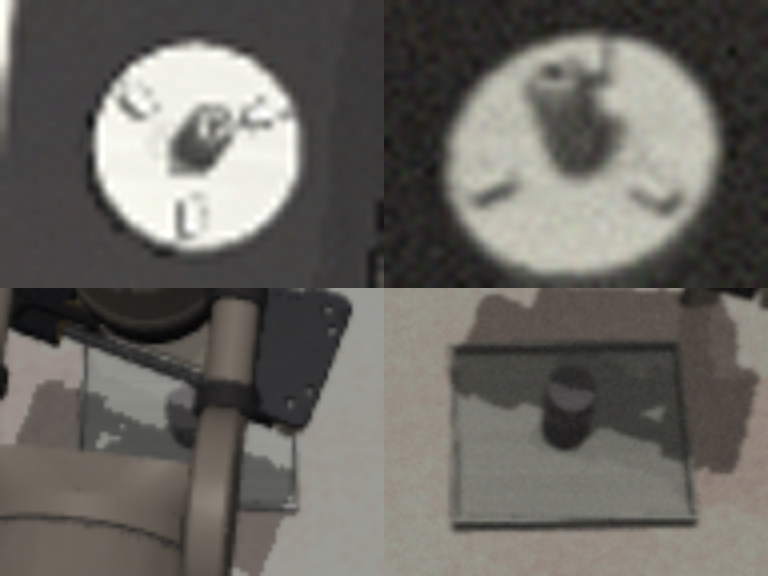

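The cap stands in the tray (scene crop ~(570,410)). Drive bare; dogs at about (138,95), (193,209), (264,114) in the top crop, plate centre ~(196,145).

Run:
```python
from h import *
T=load('top1');S=load('scene1')
def px(x,y,u0,v0): return (x+.5)/8-.5+u0,(y+.5)/8-.5+v0
for c,u0,v0,qs in[(T,352,203,[(138,95),(192,209),(263,114)]),(S,208,254,[(494-384,187),(655-384,192),(596-384,58)])]:
    a=c['pixels'][v0:v0+36,u0:u0+48].astype(np.uint8).min(2); a=cv2.resize(a,(384,288),interpolation=cv2.INTER_CUBIC)
    _,m=cv2.threshold(a,0,255,cv2.THRESH_OTSU); 
    if c is T: m[:, :60]=0
    k=max(cv2.findContours(m,cv2.RETR_EXTERNAL,cv2.CHAIN_APPROX_NONE)[0],key=cv2.contourArea)[:,0]
    P=np.array([onz(c,*px(*p,u0,v0),55)[:2] for p in k]); (cx,cy),r=cv2.minEnclosingCircle(P.astype(np.float32)); 
    A=np.c_[2*P,np.ones(len(P))]; s=np.linalg.lstsq(A,(P**2).sum(1),rcond=None)[0]; Q=s[:2]; print('plate',Q,np.sqrt(s[2]+Q@Q),r)
    for q in qs:
        w=onz(c,*px(*q,u0,v0),62)[:2]-Q; print('dog',np.hypot(*w),np.degrees(np.arctan2(w[1],w[0]))%120)
```

```text
plate [ 572.79482144 -216.08756341] 33.58947856491005 34.26334762573242
dog 25.242901628922574 52.67974421930528
dog 21.93948620291092 53.96271275595362
dog 22.898425614936347 55.31900098853413
plate [ 575.21752237 -216.71864828] 33.922899806846445 34.42650604248047
dog 23.401174195309466 61.637947180364286
dog 25.16505006777772 53.48220813991964
dog 23.69945457212059 52.300372456220344
```

Emit:
{"fn": "play_rows", "kwargs": {"commands": [{"x": 0.02, "y": 0.02, "z": 0, "twist": 6}, {"x": 0.05, "y": 0.05, "z": 0, "twist": 13}, {"x": 0.085, "y": 0.084, "z": 0, "twist": 20}, {"x": 0.12, "y": 0.118, "z": 0, "twist": 27}, {"x": 0.155, "y": 0.153, "z": 0, "twist": 34}, {"x": 0.19, "y": 0.187, "z": 0, "twist": 41}, {"x": 0.222, "y": 0.219, "z": 0, "twist": 47}, {"x": 0.242, "y": 0.239, "z": 0, "twist": 50}]}}

```text
time: 9.0
tool_pos: [502.3, 334.3, 247.7]
tcp_rot: [-3.139, -0.0, 1.917]
contact_force: [2.1, -0.4, -0.4]
grip_width: 91.6
finger_force: 0.0
```

Run:
```python
from h import *
T=snap('top','top2');go(505.2,332,70,20); go(505.2,332,70,20)
```

```text
shift m [-0.0068  0.003   0.1777] twist -0.13446468579589066 theta 19.86553531420411 t 9.05 q6 0.1169983334599467 F [-2.2  1.2 -0.1] p [500.8 337.2 247.7] w 91.67530176116733 0.0
shift m [-0.0068  0.003   0.1777] twist -0.13446468579589066 theta 19.86553531420411 t 9.05 q6 0.1169983334599467 F [-2.2  1.2 -0.1] p [500.8 337.2 247.7] w 91.67530176116733 0.0
```

Emit:
{"fn": "play_rows", "kwargs": {"commands": [{"x": 0, "y": 0, "z": 0.01, "twist": 0}, {"x": 0, "y": 0, "z": 0.03, "twist": 0}, {"x": 0, "y": 0, "z": 0.05, "twist": 0}, {"x": 0, "y": 0, "z": 0.07, "twist": 0}, {"x": 0, "y": 0, "z": 0.085, "twist": 0}, {"x": 0, "y": 0, "z": 0.095, "twist": 0}, {"x": 0, "y": 0, "z": 0.1, "twist": 0}, {"x": 0, "y": 0, "z": 0.1, "twist": 0}]}}

```text
time: 9.85
tool_pos: [504.7, 331.0, 148.3]
tcp_rot: [-3.14, 0.0, 1.918]
contact_force: [-0.3, -0.3, -0.2]
grip_width: 91.5
finger_force: 0.0
```

Run:
```python
from h import *
go(505.2,332,70,20)
```

```text
shift m [0.0008 0.0009 0.0783] twist -0.12871951894588562 theta 19.871280481054114 t 9.85 q6 0.10681300674088626 F [-0.3 -0.3 -0.2] p [504.7 331.  148.3] w 91.52927252307536 0.0
```

Emit:
{"fn": "play_rows", "kwargs": {"commands": [{"x": 0.001, "y": 0.001, "z": 0.01, "twist": 0}, {"x": 0.001, "y": 0.001, "z": 0.026, "twist": 0}, {"x": 0.001, "y": 0.001, "z": 0.044, "twist": 0}, {"x": 0.001, "y": 0.001, "z": 0.059, "twist": 0}, {"x": 0.001, "y": 0.001, "z": 0.07, "twist": 0}, {"x": 0.001, "y": 0.001, "z": 0.076, "twist": 0}, {"x": 0.001, "y": 0.001, "z": 0.078, "twist": 0}, {"x": 0.001, "y": 0.001, "z": 0.078, "twist": 0}]}}

```text
time: 10.65
tool_pos: [505.6, 333.2, 71.5]
tcp_rot: [3.141, -0.0, 1.918]
contact_force: [-0.7, 0.0, 0.1]
grip_width: 91.6
finger_force: 0.0
```

Emit:
{"fn": "play_rows", "kwargs": {"commands": [{"x": 0, "y": 0, "z": 0, "twist": 0}, {"x": 0, "y": 0, "z": 0, "twist": 0}, {"x": 0, "y": 0, "z": 0, "twist": 0}, {"x": 0, "y": 0, "z": 0, "twist": 0}, {"x": 0, "y": 0, "z": 0, "twist": 0}, {"x": 0, "y": 0, "z": 0, "twist": 0}, {"x": 0, "y": 0, "z": 0, "twist": 0}, {"x": 0, "y": 0, "z": 0, "twist": 0}], "jaw": 1}}

```text
time: 11.45
tool_pos: [505.4, 333.1, 71.2]
tcp_rot: [3.141, -0.0, 1.918]
contact_force: [0.3, -0.8, 0.9]
grip_width: 39.4
finger_force: 30.0
```

Emit:
{"fn": "play_rows", "kwargs": {"commands": [{"x": 0, "y": 0, "z": 0, "twist": 0}, {"x": 0, "y": 0, "z": -0.01, "twist": 0}, {"x": 0, "y": 0, "z": -0.03, "twist": 0}, {"x": 0, "y": 0, "z": -0.06, "twist": 0}, {"x": 0, "y": 0, "z": -0.095, "twist": 0}, {"x": 0, "y": 0, "z": -0.13, "twist": 0}, {"x": 0, "y": 0, "z": -0.165, "twist": 0}, {"x": 0, "y": 0, "z": -0.2, "twist": 0}]}}

```text
time: 12.25
tool_pos: [504.7, 332.8, 272.8]
tcp_rot: [-3.141, 0.0, 1.918]
contact_force: [1.5, 0.0, -4.6]
grip_width: 39.7
finger_force: 30.0
```

Emit:
{"fn": "play_rows", "kwargs": {"commands": [{"x": 0, "y": 0, "z": -0.02, "twist": 0}, {"x": 0, "y": 0, "z": -0.03, "twist": 0}, {"x": 0, "y": 0, "z": -0.03, "twist": 0}, {"x": 0, "y": 0, "z": -0.03, "twist": 0}, {"x": 0, "y": 0, "z": -0.03, "twist": 0}, {"x": 0, "y": 0, "z": -0.03, "twist": 0}, {"x": 0, "y": 0, "z": -0.03, "twist": 0}, {"x": 0, "y": 0, "z": -0.03, "twist": 0}]}}

```text
time: 13.05
tool_pos: [505.3, 333.0, 300.8]
tcp_rot: [-3.141, 0.0, 1.918]
contact_force: [-0.1, -0.2, -4.0]
grip_width: 39.5
finger_force: 30.0
```

Run:
```python
from h import *
go(574.3,-216.4,300,20)
T=snap('top','top3');S=snap('scene','scene3')
def crop(c,u,v,s): 
    a=c['pixels'][v-3*s:v+3*s,u-4*s:u+4*s,::-1]; a=cv2.resize(a,(400,300),interpolation=cv2.INTER_CUBIC)
    return np.clip(a*1.5,0,255).astype(np.uint8)
o=bot.get_obs()['tool_pos']; a=proj(T,o-[0,0,30]).astype(int);b=proj(S,o-[0,0,30]).astype(int); print(a,b)
cv2.imwrite('pics/m3.png',np.vstack([np.hstack([crop(load('top2'),*map(int,proj(T,[505,332,36])),12),crop(T,*a,15)]),np.hstack([crop(S,*b,12),crop(load('scene1'),487,244,10)])]))
```

```text
shift m [-0.5401 -0.1221  0.0009] twist -0.09692746572233091 theta 19.90307253427767 t 13.05 q6 0.10876640482642684 F [-0.1 -0.2 -4. ] p [505.3 333.  300.8] w 39.46002501822527 29.999535977840424
[136 232] [537 168]
```

View pics/m3.png

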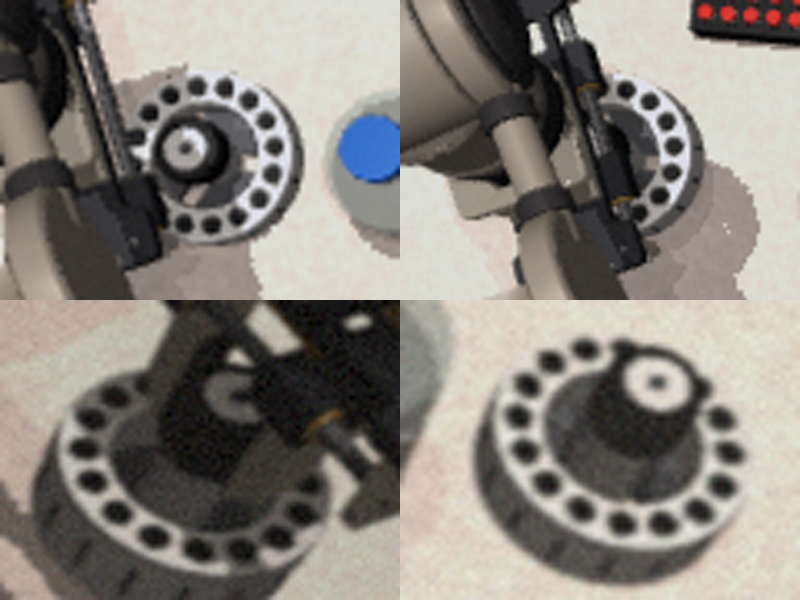

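The turret hangs level in the gripper, its knob centred (crop (235,395)). I now refine the slot angle from the first picture by masking the bright gaps.

Run:
```python
from h import *
T=load('top0'); C=np.array([505.2,332.0]); C2=np.array([504.33,332.5])
k=6;u0,v0=136,221
a=cv2.resize(T['pixels'][v0:v0+48,u0:u0+64].astype(np.uint8),(384,288),interpolation=cv2.INTER_CUBIC).min(2)
yy,xx=np.mgrid[0:288,0:384]
u=(xx+.5)/k-.5+u0; v=(yy+.5)/k-.5+v0
e,_=ray(T,0,0); Rm=Ro.from_euler('xyz',T['rotation']).as_matrix()
D=np.stack([(u-T['cx'])/T['fx'],(v-T['cy'])/T['fy'],np.ones_like(u)],-1)@Rm.T
W=lambda z:(e+D*((z-e[2])/D[...,2])[...,None])[...,:2]
r36=np.hypot(*np.moveaxis(W(36)-C2,-1,0)); rk=np.hypot(*np.moveaxis(W(78)-C2,-1,0)); w5=W(5)-C2; r5=np.hypot(w5[...,0],w5[...,1])
for th in(95,115):
    m=((a>th)&(r36<35)&(rk>21)&(r5>14)&(r5<36)).astype(np.uint8)
    n,l,s,c=cv2.connectedComponentsWithStats(m)
    for i in range(1,n):
        if s[i,4]>60:
            q=w5[l==i].mean(0); print(th,s[i],c[i].round(),np.hypot(*q).round(1),(np.degrees(np.arctan2(q[1],q[0]))%120).round(1))
```

```text
95 [221  69  36  32  91] [240.  83.] 32.5 93.9
95 [160 104 107 116 763] [239. 170.] 18.5 116.9
95 [157 199  18  13 158] [165. 205.] 31.0 27.9
115 [247 135  20  31 280] [257. 152.] 23.3 25.6
115 [158 200  15  10  76] [165. 205.] 31.2 27.6
```

Emit:
{"fn": "play_rows", "kwargs": {"commands": [{"x": -0.01, "y": -0.002, "z": 0, "twist": -2}, {"x": -0.035, "y": -0.008, "z": 0, "twist": -5}, {"x": -0.07, "y": -0.016, "z": 0, "twist": -8}, {"x": -0.108, "y": -0.024, "z": 0, "twist": -11}, {"x": -0.147, "y": -0.033, "z": 0, "twist": -14}, {"x": -0.186, "y": -0.042, "z": 0, "twist": -17}, {"x": -0.225, "y": -0.051, "z": 0, "twist": -20}, {"x": -0.264, "y": -0.06, "z": 0, "twist": -23}]}}

```text
time: 13.95
tool_pos: [538.8, 62.8, 301.5]
tcp_rot: [3.141, 0.0, 2.322]
contact_force: [1.1, 0.1, -2.9]
grip_width: 39.4
finger_force: 30.0
```

Run:
```python
from h import *
go(574.3,-216.4,300,47.4)
```

```text
shift m [-0.2284 -0.1646  0.0015] twist -4.36916135744778 theta 43.030838642552226 t 13.95 q6 -0.7763491285180987 F [ 1.1  0.1 -2.9] p [538.8  62.8 301.5] w 39.418925356227206 30.000645518302917
```

Emit:
{"fn": "play_rows", "kwargs": {"commands": [{"x": -0.032, "y": -0.023, "z": 0, "twist": -2}, {"x": -0.064, "y": -0.046, "z": 0, "twist": -3}, {"x": -0.098, "y": -0.071, "z": 0, "twist": -4.4}, {"x": -0.132, "y": -0.096, "z": 0, "twist": -4.4}, {"x": -0.166, "y": -0.12, "z": 0.005, "twist": -4.4}, {"x": -0.197, "y": -0.142, "z": 0.02, "twist": -4.4}, {"x": -0.218, "y": -0.157, "z": 0.035, "twist": -4.4}, {"x": -0.228, "y": -0.164, "z": 0.05, "twist": -4.4}]}}

```text
time: 14.75
tool_pos: [573.8, -216.8, 250.3]
tcp_rot: [-3.141, 0.001, 2.394]
contact_force: [0.2, -0.9, -3.5]
grip_width: 39.4
finger_force: 30.0
```

Emit:
{"fn": "play_rows", "kwargs": {"commands": [{"x": 0, "y": 0, "z": 0.02, "twist": 0}, {"x": 0, "y": 0, "z": 0.04, "twist": 0}, {"x": 0, "y": 0, "z": 0.055, "twist": 0}, {"x": 0, "y": 0, "z": 0.065, "twist": 0}, {"x": 0, "y": 0, "z": 0.07, "twist": 0}, {"x": 0, "y": 0, "z": 0.07, "twist": 0}, {"x": 0, "y": 0, "z": 0.07, "twist": 0}, {"x": 0, "y": 0, "z": 0.07, "twist": 0}]}}

```text
time: 15.55
tool_pos: [574.3, -214.4, 182.1]
tcp_rot: [3.141, 0.002, 2.397]
contact_force: [0.3, 0.4, -4.4]
grip_width: 39.4
finger_force: 30.0
```

Run:
```python
from h import *
go(574.3,-216.4,166,47.4)
```

```text
shift m [-0.0014 -0.0015  0.0161] twist -0.0903121417595969 theta 47.30968785824041 t 15.55 q6 -1.3079980044096335 F [ 0.3  0.4 -4.4] p [ 574.3 -214.4  182.1] w 39.38124652573547 29.9994358420372
```

Emit:
{"fn": "play_rows", "kwargs": {"commands": [{"x": -0.001, "y": -0.0015, "z": 0.003, "twist": 0}, {"x": -0.001, "y": -0.0015, "z": 0.007, "twist": 0}, {"x": -0.001, "y": -0.0015, "z": 0.011, "twist": 0}, {"x": -0.001, "y": -0.0015, "z": 0.015, "twist": 0}, {"x": -0.001, "y": -0.0015, "z": 0.019, "twist": 0}, {"x": -0.001, "y": -0.0015, "z": 0.023, "twist": 0}, {"x": -0.001, "y": -0.0015, "z": 0.027, "twist": 0}, {"x": -0.001, "y": -0.0015, "z": 0.03, "twist": 0}]}}

```text
time: 16.35
tool_pos: [573.5, -216.0, 150.7]
tcp_rot: [3.142, -0.0, 2.396]
contact_force: [0.4, 0.8, -4.5]
grip_width: 39.3
finger_force: 30.0
```

Emit:
{"fn": "play_rows", "kwargs": {"commands": [{"x": 0, "y": 0, "z": 0.003, "twist": 0}, {"x": 0, "y": 0, "z": 0.006, "twist": 0}, {"x": 0, "y": 0, "z": 0.009, "twist": 0}, {"x": 0, "y": 0, "z": 0.012, "twist": 0}, {"x": 0, "y": 0, "z": 0.0145, "twist": 0}, {"x": 0, "y": 0, "z": 0.016, "twist": 0}, {"x": 0, "y": 0, "z": 0.018, "twist": 0}, {"x": 0, "y": 0, "z": 0.02, "twist": 0}]}}

```text
time: 17.15
tool_pos: [573.6, -216.1, 131.1]
tcp_rot: [3.141, 0.0, 2.396]
contact_force: [-0.0, -0.2, -3.6]
grip_width: 39.7
finger_force: 30.0
```

Emit:
{"fn": "play_rows", "kwargs": {"commands": [{"x": 0, "y": 0, "z": 0.001, "twist": 0}, {"x": 0, "y": 0, "z": 0.002, "twist": 0}, {"x": 0, "y": 0, "z": 0.003, "twist": 0}, {"x": 0, "y": 0, "z": 0.004, "twist": 0}, {"x": 0, "y": 0, "z": 0.005, "twist": 0}, {"x": 0, "y": 0, "z": 0.0055, "twist": 0}, {"x": 0, "y": 0, "z": 0.0055, "twist": 0}, {"x": 0, "y": 0, "z": 0.0055, "twist": 0}]}}

```text
time: 17.95
tool_pos: [573.7, -216.0, 126.2]
tcp_rot: [3.141, 0.001, 2.396]
contact_force: [-1.4, 1.0, 2.5]
grip_width: 39.1
finger_force: 30.0
```

Emit:
{"fn": "play_rows", "kwargs": {"commands": [{"x": 0, "y": 0, "z": 0, "twist": 4}, {"x": 0, "y": 0, "z": 0, "twist": 11}, {"x": 0, "y": 0, "z": 0, "twist": 18}, {"x": 0, "y": 0, "z": 0.0002, "twist": 25}, {"x": 0, "y": 0, "z": 0.0004, "twist": 32}, {"x": 0, "y": 0, "z": 0.0005, "twist": 39}, {"x": 0, "y": 0, "z": 0.0006, "twist": 45}, {"x": 0, "y": 0, "z": 0.0007, "twist": 50}]}}

```text
time: 18.75
tool_pos: [574.6, -216.0, 125.6]
tcp_rot: [3.139, 0.0, 1.52]
contact_force: [1.8, 1.7, -0.2]
grip_width: 39.2
finger_force: 30.0
```

Emit:
{"fn": "play_rows", "kwargs": {"commands": [{"x": 0, "y": 0, "z": 0, "twist": 6}, {"x": 0, "y": 0, "z": 0.0001, "twist": 13}, {"x": 0, "y": 0, "z": 0.0002, "twist": 20}, {"x": 0, "y": 0, "z": 0.0004, "twist": 27}, {"x": 0, "y": 0, "z": 0.0005, "twist": 34}, {"x": 0, "y": 0, "z": 0.0006, "twist": 40}, {"x": 0, "y": 0, "z": 0.0007, "twist": 45}, {"x": 0, "y": 0, "z": 0.0007, "twist": 48}]}}

```text
time: 19.55
tool_pos: [574.8, -216.4, 125.0]
tcp_rot: [3.138, -0.002, 0.683]
contact_force: [3.0, -0.8, 0.5]
grip_width: 39.5
finger_force: 30.0
```

Run:
```python
from h import *
o=bot.get_obs();go(573.7,-216,125,o=o);print(o['moment'],o['tau'][5])
```

```text
shift m [-0.0006 -0.0011  0.    ] twist None theta 129.12454702223258 t 19.55 q6 0.40262231479800714 F [ 3.  -0.8  0.5] p [ 574.8 -216.4  125. ] w 39.47885529011407 29.998927116394043
[-0.05114005 -0.27355501  0.05346988] -0.2994301915168762
```

Turned 98° so far with about 0.06 N m, so it still turns freely. I'll go on in smaller steps to the stop.

Emit:
{"fn": "play_rows", "kwargs": {"commands": [{"x": 0, "y": 0, "z": 0, "twist": 3}, {"x": 0, "y": 0, "z": 0.0001, "twist": 7}, {"x": 0, "y": 0, "z": 0.0002, "twist": 11}, {"x": 0, "y": 0, "z": 0.0002, "twist": 15}, {"x": 0, "y": 0, "z": 0.0003, "twist": 19}, {"x": 0, "y": 0, "z": 0.0003, "twist": 22}, {"x": 0, "y": 0, "z": 0.0004, "twist": 24}, {"x": 0, "y": 0, "z": 0.0004, "twist": 24}]}}

```text
time: 20.35
tool_pos: [574.7, -216.8, 124.8]
tcp_rot: [3.139, -0.003, 0.268]
contact_force: [2.5, -1.3, 1.8]
grip_width: 39.5
finger_force: 30.0
```

Run:
```python
from h import *
o=bot.get_obs();go(573.7,-216,125,o=o);print(o['moment'],o['tau'][5])
```

```text
shift m [-0.0008 -0.001  -0.0002] twist None theta 105.35668130430452 t 20.35 q6 0.8178795446064696 F [ 2.5 -1.3  1.8] p [ 574.7 -216.8  124.8] w 39.5095598232025 30.000654458999634
[-0.38335635 -0.19469835  0.68521647] 1.0261894762516022
```

Emit:
{"fn": "play_rows", "kwargs": {"commands": [{"x": 0, "y": 0, "z": 0, "twist": 2}, {"x": 0, "y": 0, "z": 0, "twist": 4}, {"x": 0, "y": 0, "z": 0, "twist": 6}, {"x": 0, "y": 0, "z": 0, "twist": 8}, {"x": 0, "y": 0, "z": 0, "twist": 10}, {"x": 0, "y": 0, "z": 0, "twist": 12}, {"x": 0, "y": 0, "z": 0, "twist": 12}, {"x": 0, "y": 0, "z": 0, "twist": 12}]}}

```text
time: 21.15
tool_pos: [574.5, -216.9, 124.8]
tcp_rot: [3.139, -0.003, 0.06]
contact_force: [3.0, -3.0, 4.7]
grip_width: 39.4
finger_force: 30.0
```

Run:
```python
from h import *
o=bot.get_obs();go(573.7,-216,125,o=o);print(o['moment'],o['tau'][5])
```

```text
shift m [-0.0008 -0.0009 -0.0002] twist None theta 93.41087217010734 t 21.15 q6 1.0260990357888249 F [ 3.  -3.   4.7] p [ 574.5 -216.9  124.8] w 39.382008146932776 30.00053644180298
[-0.71572072 -0.28134631  0.78253259] 0.7898402027785778
```

Torque levels off at 0.7–0.8 N m as the fingers slip, so the knob is on its stop. Let go and look.

Emit:
{"fn": "play_rows", "kwargs": {"commands": [{"x": 0, "y": 0, "z": 0, "twist": 0}, {"x": 0, "y": 0, "z": 0, "twist": 0}, {"x": 0, "y": 0, "z": 0, "twist": 0}, {"x": 0, "y": 0, "z": 0, "twist": 0}, {"x": 0, "y": 0, "z": 0, "twist": 0}, {"x": 0, "y": 0, "z": 0, "twist": 0}, {"x": 0, "y": 0, "z": 0, "twist": 0}, {"x": 0, "y": 0, "z": 0, "twist": 0}], "jaw": 0}}

```text
time: 21.95
tool_pos: [573.6, -216.0, 123.9]
tcp_rot: [-3.141, -0.0, 0.058]
contact_force: [0.4, 0.1, -1.0]
grip_width: 91.5
finger_force: 0.0
```

Emit:
{"fn": "play_rows", "kwargs": {"commands": [{"x": 0, "y": 0, "z": -0.01, "twist": 0}, {"x": 0, "y": 0, "z": -0.03, "twist": 0}, {"x": 0, "y": 0, "z": -0.06, "twist": 0}, {"x": 0, "y": 0, "z": -0.09, "twist": 0}, {"x": 0, "y": 0, "z": -0.12, "twist": 0}, {"x": 0, "y": 0, "z": -0.14, "twist": 0}, {"x": 0, "y": 0, "z": -0.15, "twist": 0}, {"x": 0, "y": 0, "z": -0.15, "twist": 0}]}}

```text
time: 22.75
tool_pos: [574.0, -216.2, 275.7]
tcp_rot: [3.14, -0.003, 0.058]
contact_force: [0.1, 0.1, 0.0]
grip_width: 91.8
finger_force: 0.0
```

Emit:
{"fn": "play_rows", "kwargs": {"commands": [{"x": -0.02, "y": -0.02, "z": 0, "twist": 0}, {"x": -0.04, "y": -0.05, "z": 0, "twist": 0}, {"x": -0.06, "y": -0.08, "z": 0, "twist": 0}, {"x": -0.08, "y": -0.11, "z": 0, "twist": 0}, {"x": -0.1, "y": -0.13, "z": 0, "twist": 0}, {"x": -0.11, "y": -0.14, "z": 0, "twist": 0}, {"x": -0.11, "y": -0.14, "z": 0, "twist": 0}, {"x": -0.11, "y": -0.14, "z": 0, "twist": 0}]}}

```text
time: 23.55
tool_pos: [456.3, -83.2, 273.8]
tcp_rot: [3.141, -0.0, 0.058]
contact_force: [0.5, -0.8, 0.5]
grip_width: 92.0
finger_force: 0.0
```

Run:
```python
from h import *
S=snap('scene','scene4')
a=cv2.resize(S['pixels'][180:360,180:420,::-1],(800,600),interpolation=cv2.INTER_CUBIC)
cv2.imwrite('pics/m4.png',np.clip(a*1.3,0,255).astype(np.uint8))
```

```text
(no output)
```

View pics/m4.png

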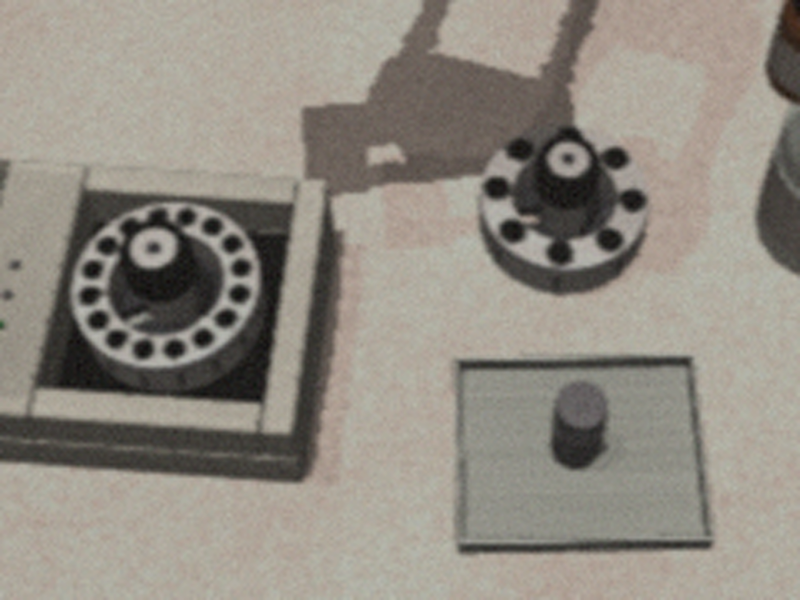

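The picture shows the sixteen-place turret sitting level on the drive at (165,290). The cap stands in the tray at (580,425) and the other turret is untouched at (563,205).

```bash
python3 -c "
from plant import bot
print(bot.close_job())"
```

```text
the job is handed in; nothing more can be done
None
```

The job is handed in, verdict not shown: dust cap in the tray, sixteen-place turret home on the drive, and its knob turned clockwise until the torque levelled off at 0.7–0.8 N m with the fingers slipping, which I took as the stop, about 24 s in with no bystander touched.

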